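# Set the ratchet prop to the fourth notch and lock it

## Task

Ready the ratchet prop for the next clay piece: lift its orange head straight up past exactly four clicks of the spring pawl, then let it down gently, not dropped, until the pawl carries it on the fourth notch, and let go. Then press the red keeper lever down until it stops, without forcing it, so that the pawl is locked; leave the cups, the jar and the clay dome where they stand.

Things in the scene. Friction and masses are not known exactly. Their poses are not given: they have to be found in the camera images.
- stand: ratchet prop of green and dark steel, bolted down, turned about z. Origin: on the table under the column's axis; z up, y points from column to keeper lever. Base plate x -75 to 75, y -70 to 120, 12 mm thick; square sleeve 46 mm wide, to z = 150 mm. On its +y side a grey pawl housing, clamped at a height that differs each time and is not given; its brass-ended spring pawl reaches to y = 74 mm
- head (a point): centre of the prop's orange head: block 36 x 36 mm (sides along the stand's x, y), 34 mm high (165 to 199 mm above the table at the start), under a rubber pad 34 x 34 x 6 mm. Top of a 0.4 to 0.65 kg column that only slides up and down and starts fully down. Let down, it sinks until the pawl carries it under the last tooth passed; even a drop of a few mm, or a hard push down, is rough
- column (a joint): lift of the column, m (0 down, 0.1 top stop). It has seven saw teeth 10 mm apart. Each, when lifted, drives the spring pawl out: the resistance grows by 6 to 14 N over some 5 mm, then falls off at once as the pawl snaps in under the tooth: one click. The first comes anywhere between 11 and 43 mm of lift, the next every 10 mm. A click cannot be undone
- keeper_press (a point): where to press the red keeper lever down: on its upper face, 55 mm from its hinge. The lever, 97 mm long, 24 mm wide, 6 mm thick, with a thicker end pad, is hinged between two posts (y 75 to 99 mm, to z = 167 mm) at the stand's y = 85, z = 155 mm, about its x axis, and rises away from the column at 37 to 46 degrees; the point starts about 190 to 197 mm high, 36 to 42 mm beyond the hinge
- keeper (a joint): angle of the keeper lever, rad: 0 fully up (open), 0.8 fully down (level, upper face 158 mm above the table, against its stop: pawl locked). It moves stiffly, 3 to 6 N pressed straight down at keeper_press, and stays where left. It closes fully only while the pawl is in
- cup1_mid (a point): centre of a dark stoneware cup, 68 mm across, 75 mm high, a bystander
- cup2_mid (a point): centre of a second such cup, a bystander
- jar_mid (a point): centre of a white lidded jar, 84 mm across, 120 mm high, a bystander
- dome_mid (a point): centre of a terracotta clay dome, 100 mm across, 54 mm high, a bystander

How it is judged:
By the outcome, as a careful person would: the job done as asked, in the order asked, and still so for the second after the job is handed in, with the robot touching nothing.
It also fails if it takes over 72 s, if anything falls off the work surface, if the arm or the gripper's body presses on something with over 40 N, if the wrist force passes 120 N, or if a joint passes its speed limit or range.

## Robot

A 6-joint arm with a two-finger parallel gripper is mounted at the origin on the work surface. World frame = base frame: x ahead of the robot, y to its left, z up, the work surface at z = 0. Lengths are in m, angles in degrees, forces in N, time in s.
With the tool pointing down it reaches from about 0.375 to 0.9 m from the base axis. Payload 3.1 kg.
Tool frame: the origin (TCP) lies at the very end of the fingers, on their centre line; the grasp point (between the pads) lies 19 mm behind it (bot.grip_point_offset is the distance from the TCP to the grasp point, in m); z points along the fingers, x is the direction in which the jaws open and shut, and the axes are right-handed (so a half turn about z gives the same grasp; the last joint's range is limited). The gripper opens to 87 mm and grips with 3 to 60 N. Pads are 19 mm wide; open, the fingers measure 117 mm over their backs; the gripper's body (75 mm by 190 mm) begins 51 mm behind the grasp point.
Start: joints at [-74.227, 30.224, 82.088, -0, 67.689, -10.227], TCP at [0.274, -0.562, 0.223] pointing down, gripper open.
Joint ranges: [-176.69, 176.69], [-43.24, 126.21], [12.49, 139.97], [-82, 262], [0, 151.66], [-163.58, 163.58]. Speed limits (degrees/s): [159.86, 159.86, 180, 180, 180, 180].

## Interface

Orientations are given as a 3x3 rotation matrix whose columns are the frame's x, y, z axes.
In Python, from rig import bot, capture, recognise, place_of gives the robot as it stands.
- The arm moves only by the tool send_rows, never from a script. Its argument "motion" is a list of rows, each a list of 2 entries, a list of its own where there are three numbers: the shift along the tool's x, y, z in mm, then the turn about the tool's z in rad. A call has exactly 5 rows; each row shifts and turns the pose as measured when the row begins, along the tool's axes as they then stand; what a row does not reach is not made up. A row lasts 1/12 s, in which the tool goes at most 41.7 mm and 7.16 degrees, less where a joint would pass 70% of its speed; a pose out of reach is approached as far as the arm can. A call with a gripper value outside its range is refused whole. "gripper" is the closure, from 0 (fully open) to 1 (shut), set as the call begins (left out, the last holds). The fingers move at their own pace and stop on an object; the grip force is fixed at half the most. Time passes only in rows, so rows that do not move let the fingers close, or fill a call up. It gives the time, the measured TCP pose, the force and the opening at its end, in the units of the state.
- bot.read_state(): the state, without advancing time (a new reading comes with each control period).
- capture(name): name is "side" or "top"; returns a dict with "image" (420x560x3 uint8, blue, green, red), "fx", "fy", "cx", "cy" (pixels), "dist_coeffs" ([k1, k2, p1, p2, k3] as OpenCV has them; the pictures are not rectified), "rvec" (rotation vector, rad) and "tvec" (3), from world to camera coordinates, as OpenCV has them. Camera axes: x right, y down, z forward; pixel columns grow to the right and rows downward; lengths in m; the calibration is good to about 2 mm. A picture is of the moment at which its call begins. There is no depth.
- bot.hand_in(): hands the job in, once; it reports no verdict.
Trained networks look in the newest picture that a camera, given by its name, has taken for a name from the list of things; names that differ only in an ending like _2 or _b are one class to them, and where a whole thing is asked for, a point or a joint stands for the part that bears it (a point fixed in the world has none). Each returns a list of dicts, best first, with "p" (0 to 1); they miss things now and then, are a little off and sometimes report something else, mostly with a low value. They report only what shows in the picture. A call takes as long as a camera call.
- recognise(camera, target): "xy" ([column, row] in pixels, amid what is visible of it).
- place_of(camera, target): "xy" ([column, row] in pixels: a listed point, or the origin of a listed thing).
The state is a dict: "time_s": time; "joint_positions": joint angles; "qvel": joint speeds; "tau": joint torques, N m; "position": TCP position; "tcp_rot": TCP orientation; "force": force on the tool from outside, world axes, zero at the start; "moment": the same for the moment, N m; "opening": opening from 0.0 (shut) to 1.0 (fully open).
Only numpy, scipy, OpenCV 4.12 (cv2) and the standard library are available. Lean on these libraries where they do the work, as an engineer would, in place of code of your own. Each camera call takes 0.05 s, during which the arm holds its last target.

## Working session

There is one attempt and no reset: what is moved stays moved. The work goes in short steps, Python scripts to look and compute and a tool call to move; the robot and the scene stay as the last step left them, time stands still between calls to the robot, and variables do not carry over. Pictures are saved under pics/ and viewed, and the job is handed in when it is done.

Besides the shell and the picture viewer there is one more tool, called after "Call:" by a JSON object that holds its "method" and its "body", one argument or row to a line. send_rows: Moves the arm, as the interface text tells. Its arguments: {"type":"object","properties":{"motion":{"type":"array","items":{"type":"array"}},"gripper":{"type":"number"}},"required":["motion"]}

```bash
mkdir -p pics; ls; python3 - <<'E'
from rig import bot,capture,recognise,place_of
import cv2
s=bot.read_state();print(s)
for c in("side","top"):
    d=capture(c);cv2.imwrite(f"pics/{c}0.png",d["image"])
    print(c,{k:v for k,v in d.items() if k!="image"})
    for t in["stand","head","keeper_press","cup1_mid","cup2_mid","jar_mid","dome_mid"]:
        print(t,[(r["xy"],r["p"]) for r in place_of(c,t)[:3]])
E
```

```text
pics
{'time_s': 0.0, 'joint_positions': array([-7.42277487e+01,  3.02774222e+01,  8.21570784e+01, -9.58540898e-04,
        6.76899734e+01, -1.02264389e+01]), 'qvel': array([ 0.03391178,  0.04280197,  0.07661848,  0.0173146 , -0.05472971,
       -0.03252958]), 'tau': array([ 2.26425043e-03, -4.40028620e+01, -1.76595747e+01,  6.33434532e-02,
        5.82139764e-02, -1.99040282e-04]), 'position': array([ 0.27379436, -0.56101064,  0.22158436]), 'tcp_rot': array([[ 4.38355674e-01, -8.98801389e-01, -6.05405295e-04],
       [-8.98799043e-01, -4.38355935e-01,  2.08647766e-03],
       [-2.14071202e-03, -3.70481619e-04, -9.99997640e-01]]), 'force': array([-0.37818963,  0.05711976,  0.60914521]), 'moment': array([-0.01284237,  0.01365788,  0.0007614 ]), 'opening': 1.0020208199591285}
side {'fx': 389.44601867168046, 'fy': 389.44601867168046, 'cx': 275.0228848746204, 'cy': 213.1390139913274, 'dist_coeffs': array([0.01987325, 0.        , 0.        , 0.        , 0.        ]), 'rvec': array([ 1.03231101, -2.53981861,  0.92837552]), 'tvec': array([0.47415667, 0.41235112, 0.6020498 ])}
stand [([327.2, 227.1], 0.95)]
head [([336.1, 170.2], 0.68)]
keeper_press [([292.6, 189.4], 0.76), ([338.0, 166.1], 0.45)]
cup1_mid [([386.1, 175.3], 0.77)]
cup2_mid [([339.5, 168.0], 0.69)]
jar_mid [([273.5, 164.8], 0.59), ([326.5, 226.7], 0.44)]
dome_mid []
top {'fx': 452.7890512840215, 'fy': 452.7890512840215, 'cx': 282.5726239930847, 'cy': 207.59863441575763, 'dist_coeffs': array([-0.04941691,  0.        ,  0.        ,  0.        ,  0.        ]), 'rvec': array([ 2.15244479, -2.20767513,  0.03580716]), 'tvec': array([0.06872644, 0.63441549, 1.0985675 ])}
stand [([351.5, 223.6], 0.89)]
head [([360.8, 220.5], 0.6)]
keeper_press []
cup1_mid [([258.4, 155.6], 0.65)]
cup2_mid [([408.0, 184.9], 0.58)]
jar_mid [([356.0, 138.8], 0.78), ([352.2, 222.4], 0.66)]
dome_mid [([258.5, 158.6], 0.63)]
```

View pics/side0.png

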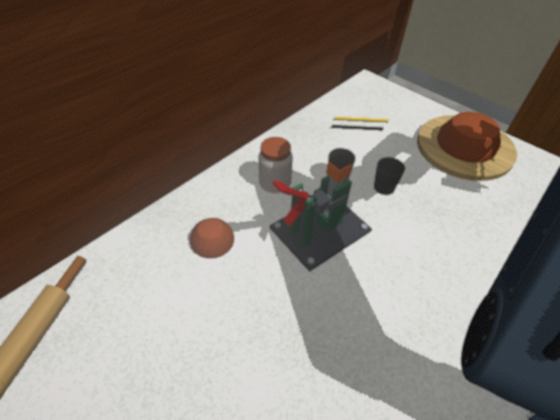

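View pics/top0.png

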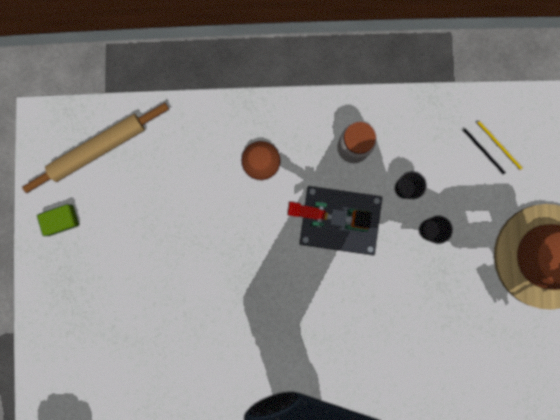

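```bash
cat > h.py <<'E'
import numpy as np,cv2
from scipy.optimize import least_squares
from rig import bot,capture,recognise,place_of
def proj(d,P):
    K=np.array([[d["fx"],0,d["cx"]],[0,d["fy"],d["cy"]],[0,0,1]])
    return cv2.projectPoints(np.array(P,float).reshape(-1,3),d["rvec"],d["tvec"],K,d["dist_coeffs"])[0].reshape(-1,2)
def ray(d,xy,z):
    K=np.array([[d["fx"],0,d["cx"]],[0,d["fy"],d["cy"]],[0,0,1]])
    u=cv2.undistortPoints(np.array([[xy]],float),K,d["dist_coeffs"]).ravel()
    R=cv2.Rodrigues(d["rvec"])[0];c=-R.T@d["tvec"];v=R.T@np.array([u[0],u[1],1])
    return c+v*(z-c[2])/v[2]
E
python3 - <<'E'
from h import *
dt=capture("top");ds=capture("side")
for n,xy,z in[("plate",(310,187),.012),("plate",(382,196),.012),("plate",(375,254),.012),("plate",(301,245),.012),("stand",(351.5,223.6),0),("head",(360.8,220.5),.19),("jar",(356,139),.09),("cupA",(410,185),.05),("cupB",(436,230),.05),("dome",(260,160),.03)]:
    print(n,ray(dt,xy,z).round(4))
for n,xy,z in[("plate",(271,228),.012),("plate",(371,230),.012),("plate",(311,270),.012),("stand",(327.2,227.1),0),("head",(338,170),.182),("cup",(389,176),.037),("jar",(274,165),.06)]: print("s",n,ray(ds,xy,z).round(4))
for c,d,b in(("top",dt,(280,120,460,270)),("side",ds,(190,130,420,280))):
    i=d["image"][b[1]:b[3],b[0]:b[2]];cv2.imwrite(f"pics/z{c}.png",cv2.resize(i,None,fx=3.4,fy=3.4,interpolation=cv2.INTER_CUBIC))
E
```

```text
plate [ 0.6859 -0.0167  0.012 ]
plate [ 0.6587 -0.1944  0.012 ]
plate [ 0.516 -0.172  0.012]
plate [0.5426 0.0096 0.012 ]
stand [ 0.5925 -0.1181  0.    ]
head [ 0.5949 -0.1135  0.19  ]
jar [ 0.7873 -0.1239  0.09  ]
cupA [ 0.6805 -0.2551  0.05  ]
cupB [ 0.5711 -0.3129  0.05  ]
dome [0.7542 0.1051 0.03  ]
s plate [ 0.6803 -0.0082  0.012 ]
s plate [ 0.5125 -0.165   0.012 ]
s plate [0.5413 0.0127 0.012 ]
s stand [ 0.5946 -0.1092  0.    ]
s head [ 0.5956 -0.1118  0.182 ]
s cup [ 0.5716 -0.3179  0.037 ]
s jar [ 0.7866 -0.1271  0.06  ]
```

View pics/ztop.png

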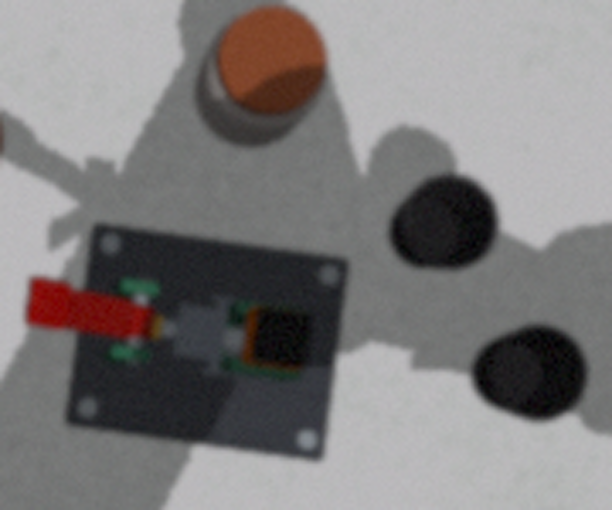

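View pics/zside.png

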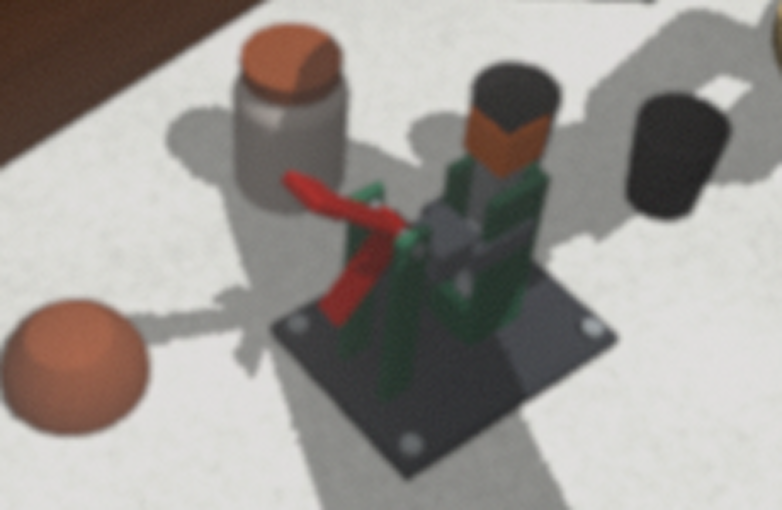

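```bash
cat >> h.py <<'E'
def S2W(p,P):
    c,s=np.cos(p[2]),np.sin(p[2]);P=np.array(P,float).reshape(-1,3)
    return np.c_[p[0]+c*P[:,0]-s*P[:,1],p[1]+s*P[:,0]+c*P[:,1],P[:,2]]
E
python3 - <<'E'
from h import *
dt=capture("top");ds=capture("side")
C=np.array([(75,120,12),(75,-70,12),(-75,-70,12),(-75,120,12)])/1e3
tx=np.array([(95,226),(347,260),(320,460),(68,425)])/3.4+[280,120]
sx=np.array([(272,327),(617,339),(407,478)])/3.4+[190,130]
sC=C[[0,2,3]]
def f(p,wt=1,ws=1):return np.r_[wt*(proj(dt,S2W(p,C))-tx).ravel(),ws*(proj(ds,S2W(p,sC))-sx).ravel()]
for w in((1,0),(0,1),(1,1)):
    r=least_squares(f,[.59,-.115,-.15],args=w);p=r.x;print(w,p[:2].round(4),np.degrees(p[2]).round(2),r.fun.round(1))
# head: pad top corners z .205
H=[(x,y,.205) for x,y in((.017,.017),(.017,-.017),(-.017,-.017),(-.017,.017))]
print(((proj(dt,S2W(p,H))-[280,120])*3.4).round(0),((proj(ds,S2W(p,H))-[190,130])*3.4).round(0))
for a in(37,41.5,46):
  a=np.radians(a)
  L=[(x,.085+r*np.cos(a)-.003*np.sin(a),.155+r*np.sin(a)+.003*np.cos(a)) for x in(-.012,.012) for r in(.097,)]
  print(((proj(dt,S2W(p,L))-[280,120])*3.4).round(0).tolist(),((proj(ds,S2W(p,L))-[190,130])*3.4).round(0).tolist())
E
```

```text
(1, 0) [ 0.5961 -0.1156] -9.37 [-0.9 -0.9  0.9 -0.5  1.1  0.9 -1.2  0.5 -0.  -0.   0.  -0.   0.  -0. ]
(0, 1) [ 0.5957 -0.1142] -9.58 [-0.  -0.   0.  -0.   0.   0.  -0.   0.  -1.8 -0.4  1.9 -0.5 -0.   0.5]
(1, 1) [ 0.596 -0.115] -9.47 [-1.1 -0.9  0.7 -0.4  0.8  0.9 -1.5  0.4 -1.7 -0.6  2.  -0.9  0.2  0.2]
[[256. 307.]
 [312. 315.]
 [305. 371.]
 [249. 363.]] [[470.  99.]
 [513.  76.]
 [554. 108.]
 [510. 133.]]
[[14.0, 321.0], [19.0, 281.0]] [[300.0, 225.0], [273.0, 198.0]]
[[22.0, 322.0], [27.0, 282.0]] [[308.0, 213.0], [281.0, 186.0]]
[[31.0, 323.0], [36.0, 283.0]] [[317.0, 202.0], [289.0, 175.0]]
```

```bash
cat >> h.py <<'E'
YAW=-9.47
def plan(target,az=YAW,n=None,step=38,rs=0.115):
    s=bot.read_state();p=s["position"].copy();R=s["tcp_rot"].copy();t=np.array(target,float)
    print("pos",(p*1e3).round(1),"F",s["force"].round(2),"t",round(s["time_s"],2))
    d=(t-p)*1e3
    dist=np.linalg.norm(d);cur=np.degrees(np.arctan2(R[1,0],R[0,0]));da=np.radians(-(az-cur))
    n=n or int(np.ceil(max(dist/step,abs(da)/rs)/5)*5)
    out=[]
    for i in range(n):
        v=R.T@d/n;out.append([v.round(1).tolist(),round(da/n,4)])
        a=da/n;R=R@np.array([[np.cos(a),-np.sin(a),0],[np.sin(a),np.cos(a),0],[0,0,1]])
    for i in range(0,n,5):print(out[i:i+5])
E
python3 - <<'E'
from h import *
plan([.596,-.115,.27])
E
```

```text
pos [ 274.  -561.7  222.6] F [-0.26 -0.78  0.06] t 1.0
[[[-17.4, -32.3, -3.2], np.float64(-0.0634)], [[-15.3, -33.4, -3.2], np.float64(-0.0634)], [[-13.1, -34.3, -3.2], np.float64(-0.0634)], [[-10.9, -35.0, -3.2], np.float64(-0.0634)], [[-8.7, -35.7, -3.2], np.float64(-0.0634)]]
[[[-6.4, -36.1, -3.2], np.float64(-0.0634)], [[-4.1, -36.5, -3.2], np.float64(-0.0634)], [[-1.8, -36.7, -3.2], np.float64(-0.0634)], [[0.6, -36.7, -3.2], np.float64(-0.0634)], [[2.9, -36.6, -3.2], np.float64(-0.0634)]]
[[[5.2, -36.3, -3.2], np.float64(-0.0634)], [[7.5, -35.9, -3.2], np.float64(-0.0634)], [[9.8, -35.4, -3.2], np.float64(-0.0634)], [[12.0, -34.7, -3.2], np.float64(-0.0634)], [[14.2, -33.9, -3.2], np.float64(-0.0634)]]
```

Call:
{"method": "send_rows", "body": {
  "motion": [
    [[-17,-32,-5],-0.063],
    [[-15,-33,-5],-0.063],
    [[-13,-34,-5],-0.063],
    [[-11,-35,-5],-0.063],
    [[-9,-36,-5],-0.063]
  ],
  "gripper": 0
}}

```text
time_s: 1.42
position: [0.3791, -0.417, 0.2462]
tcp_rot: [[0.695, -0.719, -0.001], [-0.719, -0.695, -0.005], [0.003, 0.004, -1.0]]
force: [0.5, -0.3, 1.2]
opening: 1.001
```

Call:
{"method": "send_rows", "body": {
  "motion": [
    [[-6,-36,-5],-0.063],
    [[-4,-36,-5],-0.063],
    [[-2,-37,-5],-0.063],
    [[1,-37,-3],-0.063],
    [[3,-37,-3],-0.063]
  ]
}}

```text
time_s: 1.83
position: [0.4911, -0.2605, 0.2687]
tcp_rot: [[0.89, -0.456, 0.001], [-0.456, -0.89, -0.007], [0.004, 0.005, -1.0]]
force: [0.8, 0.2, -1.0]
opening: 0.997
```

```bash
python3 - <<'E'
from h import *
plan([.596,-.115,.27])
print(bot.read_state()["joint_positions"].round(1))
E
```

```text
pos [ 491.1 -260.5  268.7] F [ 0.81  0.23 -0.97] t 1.83
[[[5.4, -35.5, -0.4], np.float64(-0.0615)], [[7.6, -35.1, -0.4], np.float64(-0.0615)], [[9.7, -34.5, -0.4], np.float64(-0.0615)], [[11.8, -33.9, -0.4], np.float64(-0.0615)], [[13.9, -33.1, -0.4], np.float64(-0.0615)]]
[-39.3  21.8  89.1  -0.3  68.8 -12.1]
```

Call:
{"method": "send_rows", "body": {
  "motion": [
    [[5,-36,-0.4],-0.0615],
    [[8,-35,-0.4],-0.0615],
    [[10,-35,-0.4],-0.0615],
    [[12,-34,-0.4],-0.0615],
    [[14,-33,-0.4],-0.0615]
  ]
}}

```text
time_s: 2.25
position: [0.6008, -0.105, 0.2723]
tcp_rot: [[0.989, -0.148, 0.005], [-0.148, -0.989, -0.009], [0.007, 0.008, -1.0]]
force: [0.2, -1.1, 0.0]
opening: 0.998
```

```bash
python3 - <<'E'
from h import *
plan([.596,-.115,.215],n=5)
dt=capture("top");ds=capture("side")
for c,d,b in(("top",dt,(280,120,460,270)),("side",ds,(190,80,420,280))):
    i=d["image"][b[1]:b[3],b[0]:b[2]];cv2.imwrite(f"pics/a{c}.png",cv2.resize(i,None,fx=3,fy=3,interpolation=cv2.INTER_CUBIC))
E
```

```text
pos [ 600.8 -105.   272.3] F [ 0.22 -1.06  0.05] t 2.25
[[[-0.7, 2.0, 11.5], np.float64(0.0033)], [[-0.7, 2.0, 11.5], np.float64(0.0033)], [[-0.7, 2.0, 11.5], np.float64(0.0033)], [[-0.7, 2.0, 11.5], np.float64(0.0033)], [[-0.7, 2.0, 11.5], np.float64(0.0033)]]
```

View pics/aside.png

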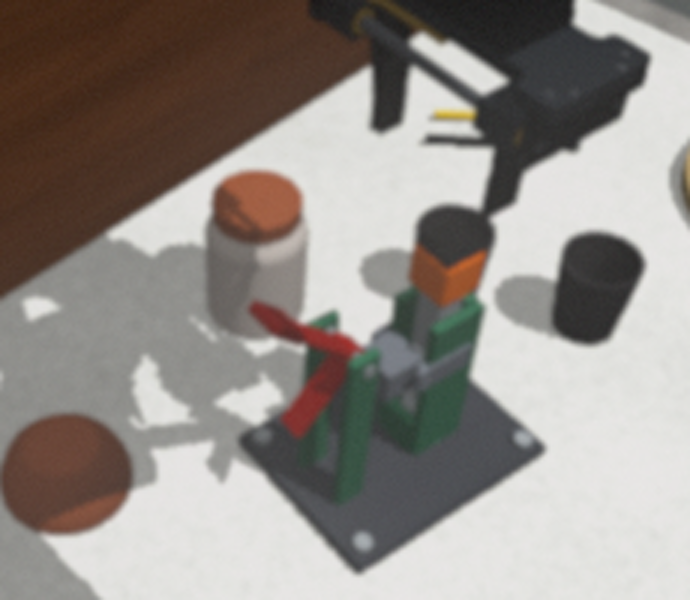

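View pics/atop.png

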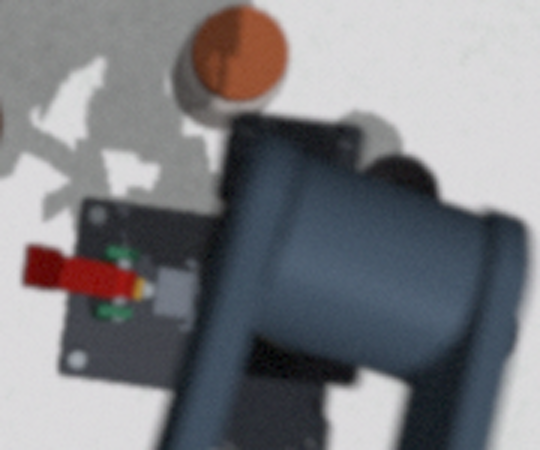

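Call:
{"method": "send_rows", "body": {
  "motion": [
    [[-0.7,2,10],0.0033],
    [[-0.7,2,10],0.0033],
    [[-0.7,2,10],0.0033],
    [[-0.7,2,10],0.0033],
    [[-0.7,2,10],0.0033]
  ]
}}

```text
time_s: 2.77
position: [0.5968, -0.1144, 0.2191]
tcp_rot: [[0.986, -0.164, 0.009], [-0.164, -0.986, -0.01], [0.01, 0.008, -1.0]]
force: [0.4, -0.5, 0.6]
opening: 0.999
```

```bash
python3 - <<'E'
from h import *
plan([.596,-.115,.169],n=5)
E
```

```text
pos [ 596.8 -114.4  219.1] F [ 0.41 -0.54  0.63] t 2.77
[[[-0.2, 0.1, 10.0], np.float64(0.0001)], [[-0.2, 0.1, 10.0], np.float64(0.0001)], [[-0.2, 0.1, 10.0], np.float64(0.0001)], [[-0.2, 0.1, 10.0], np.float64(0.0001)], [[-0.2, 0.1, 10.0], np.float64(0.0001)]]
```

Call:
{"method": "send_rows", "body": {
  "motion": [
    [[-0.2,0.1,10],0],
    [[-0.2,0.1,10],0],
    [[-0.2,0.1,10],0],
    [[-0.2,0.1,9],0],
    [[-0.2,0.1,8],0]
  ]
}}

```text
time_s: 3.18
position: [0.5912, -0.1202, 0.1642]
tcp_rot: [[0.985, -0.174, 0.002], [-0.174, -0.985, -0.008], [0.003, 0.007, -1.0]]
force: [0.2, -0.8, -1.1]
opening: 0.999
```

```bash
python3 - <<'E'
from h import *
plan([.596,-.115,.169],n=5)
dt=capture("top");ds=capture("side")
for c,d,b in(("side",ds,(250,100,420,230)),):
    i=d["image"][b[1]:b[3],b[0]:b[2]];cv2.imwrite(f"pics/b{c}.png",cv2.resize(i,None,fx=4,fy=4,interpolation=cv2.INTER_CUBIC))
E
```

```text
pos [ 591.2 -120.2  164.2] F [ 0.22 -0.79 -1.15] t 3.18
[[[0.8, -1.2, -1.0], np.float64(-0.0019)], [[0.8, -1.2, -1.0], np.float64(-0.0019)], [[0.8, -1.2, -1.0], np.float64(-0.0019)], [[0.8, -1.2, -1.0], np.float64(-0.0019)], [[0.8, -1.2, -1.0], np.float64(-0.0019)]]
```

View pics/bside.png

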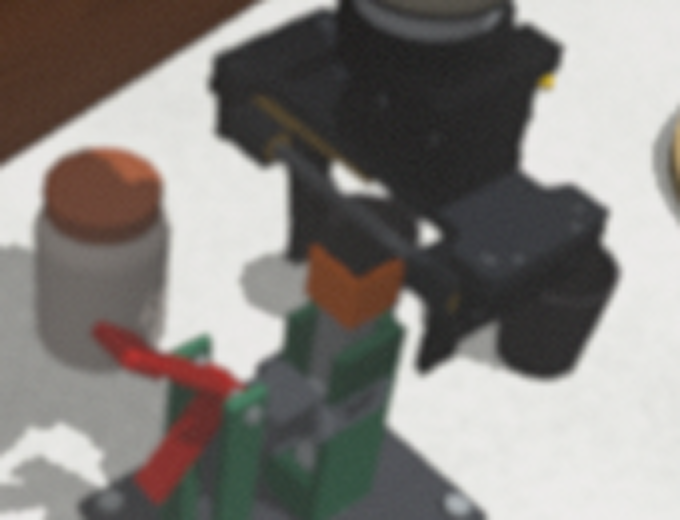

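Call:
{"method": "send_rows", "body": {
  "motion": [
    [[1.2,-1.8,-1],0],
    [[1,-1.5,-1],0],
    [[0.8,-1.2,-1],0],
    [[0,0,0],0],
    [[0,0,0],0]
  ]
}}

```text
time_s: 3.7
position: [0.5965, -0.1151, 0.1687]
tcp_rot: [[0.985, -0.172, 0.004], [-0.172, -0.985, -0.008], [0.005, 0.007, -1.0]]
force: [-0.1, -0.3, -0.5]
opening: 1.001
```

```bash
python3 - <<'E'
from h import *
plan([.596,-.115,.169],n=5)
E
```

```text
pos [ 596.5 -115.1  168.7] F [-0.11 -0.29 -0.45] t 3.7
[[[-0.1, 0.0, -0.1], np.float64(-0.0016)], [[-0.1, 0.0, -0.1], np.float64(-0.0016)], [[-0.1, 0.0, -0.1], np.float64(-0.0016)], [[-0.1, 0.0, -0.1], np.float64(-0.0016)], [[-0.1, 0.0, -0.1], np.float64(-0.0016)]]
```

Good. Close on the head.

Call:
{"method": "send_rows", "body": {
  "motion": [
    [[0,0,0],0],
    [[0,0,0],0],
    [[0,0,0],0],
    [[0,0,0],0],
    [[0,0,0],0]
  ],
  "gripper": 1
}}

```text
time_s: 4.12
position: [0.5973, -0.115, 0.1702]
tcp_rot: [[0.985, -0.172, 0.006], [-0.172, -0.985, -0.009], [0.008, 0.008, -1.0]]
force: [-0.1, -0.6, -0.6]
opening: 0.703
```

Call:
{"method": "send_rows", "body": {
  "motion": [
    [[0,0,0],0],
    [[0,0,0],0],
    [[0,0,0],0],
    [[0,0,0],0],
    [[0,0,0],0]
  ]
}}

```text
time_s: 4.53
position: [0.5986, -0.1154, 0.1702]
tcp_rot: [[0.985, -0.172, 0.009], [-0.172, -0.985, -0.01], [0.011, 0.008, -1.0]]
force: [-0.7, 0.5, 2.2]
opening: 0.411
```

Call:
{"method": "send_rows", "body": {
  "motion": [
    [[0,0,0],0],
    [[0,0,0],0],
    [[0,0,0],0],
    [[0,0,0],0],
    [[0,0,0],0]
  ]
}}

```text
time_s: 4.95
position: [0.5986, -0.1153, 0.1702]
tcp_rot: [[0.985, -0.171, 0.008], [-0.171, -0.985, -0.01], [0.01, 0.008, -1.0]]
force: [1.6, -0.4, 0.2]
opening: 0.412
```

```bash
python3 - <<'E'
from h import *
plan([.596,-.115,.169],n=5)
print(bot.read_state()["moment"])
ds=capture("side")
for c,d,b in(("side",ds,(250,100,420,230)),):
    i=d["image"][b[1]:b[3],b[0]:b[2]];cv2.imwrite(f"pics/c{c}.png",cv2.resize(i,None,fx=4,fy=4,interpolation=cv2.INTER_CUBIC))
E
```

```text
pos [ 598.6 -115.3  170.2] F [ 1.55 -0.4   0.22] t 4.95
[[[-0.5, 0.0, 0.2], np.float64(-0.0014)], [[-0.5, 0.0, 0.2], np.float64(-0.0014)], [[-0.5, 0.0, 0.2], np.float64(-0.0014)], [[-0.5, 0.0, 0.2], np.float64(-0.0014)], [[-0.5, 0.0, 0.2], np.float64(-0.0014)]]
[0.0573639  0.00701377 0.10947752]
```

View pics/cside.png

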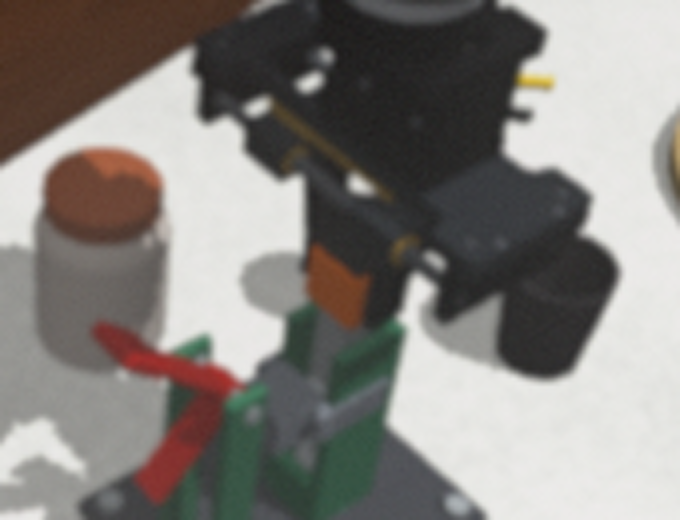

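Call:
{"method": "send_rows", "body": {
  "motion": [
    [[0,0,-1.5],0],
    [[0,0,-1.5],0],
    [[0,0,-1.5],0],
    [[0,0,-1.5],0],
    [[0,0,-1],0]
  ]
}}

```text
time_s: 5.42
position: [0.5986, -0.1154, 0.1741]
tcp_rot: [[0.985, -0.172, 0.007], [-0.171, -0.985, -0.009], [0.009, 0.008, -1.0]]
force: [3.0, 0.2, -6.3]
opening: 0.41
```

Call:
{"method": "send_rows", "body": {
  "motion": [
    [[0,0,-1.5],0],
    [[0,0,-1.5],0],
    [[0,0,-1.2],0],
    [[0,0,-1],0],
    [[0,0,-1],0]
  ]
}}

```text
time_s: 5.83
position: [0.5986, -0.1153, 0.1803]
tcp_rot: [[0.985, -0.171, 0.007], [-0.171, -0.985, -0.009], [0.009, 0.008, -1.0]]
force: [2.6, -1.3, -6.0]
opening: 0.413
```

Call:
{"method": "send_rows", "body": {
  "motion": [
    [[0,0,-0.8],0],
    [[0,0,-0.8],0],
    [[0,0,-0.8],0],
    [[0,0,-0.8],0],
    [[0,0,-0.8],0]
  ]
}}

```text
time_s: 6.25
position: [0.5986, -0.1153, 0.185]
tcp_rot: [[0.985, -0.172, 0.008], [-0.171, -0.985, -0.009], [0.009, 0.008, -1.0]]
force: [2.7, -0.0, -5.7]
opening: 0.412
```

Call:
{"method": "send_rows", "body": {
  "motion": [
    [[0,0,-0.5],0],
    [[0,0,-0.5],0],
    [[0,0,-0.5],0],
    [[0,0,-0.5],0],
    [[0,0,-0.5],0]
  ]
}}

```text
time_s: 6.67
position: [0.5986, -0.1153, 0.1878]
tcp_rot: [[0.985, -0.171, 0.008], [-0.171, -0.985, -0.009], [0.009, 0.008, -1.0]]
force: [3.3, -0.4, -5.9]
opening: 0.412
```

Call:
{"method": "send_rows", "body": {
  "motion": [
    [[0,0,-0.5],0],
    [[0,0,-0.5],0],
    [[0,0,-0.5],0],
    [[0,0,-0.5],0],
    [[0,0,-0.5],0]
  ]
}}

```text
time_s: 7.08
position: [0.5985, -0.1153, 0.1893]
tcp_rot: [[0.985, -0.172, 0.008], [-0.172, -0.985, -0.009], [0.009, 0.008, -1.0]]
force: [5.0, -2.6, -10.2]
opening: 0.412
```

Call:
{"method": "send_rows", "body": {
  "motion": [
    [[0,0,-0.5],0],
    [[0,0,-0.5],0],
    [[0,0,-0.5],0],
    [[0,0,-0.5],0],
    [[0,0,-0.5],0]
  ]
}}

```text
time_s: 7.5
position: [0.5986, -0.1153, 0.1897]
tcp_rot: [[0.985, -0.172, 0.007], [-0.172, -0.985, -0.009], [0.008, 0.007, -1.0]]
force: [4.6, -1.6, -13.7]
opening: 0.407
```

Call:
{"method": "send_rows", "body": {
  "motion": [
    [[0,0,-0.5],0],
    [[0,0,-0.5],0],
    [[0,0,-0.5],0],
    [[0,0,-0.5],0],
    [[0,0,-0.5],0]
  ]
}}

```text
time_s: 7.92
position: [0.5985, -0.1153, 0.1897]
tcp_rot: [[0.985, -0.172, 0.006], [-0.172, -0.985, -0.008], [0.008, 0.007, -1.0]]
force: [5.1, -1.4, -13.2]
opening: 0.411
```

Call:
{"method": "send_rows", "body": {
  "motion": [
    [[0,0,-0.8],0],
    [[0,0,-0.8],0],
    [[0,0,-0.8],0],
    [[0,0,-0.8],0],
    [[0,0,-0.8],0]
  ]
}}

```text
time_s: 8.33
position: [0.5985, -0.1153, 0.1899]
tcp_rot: [[0.985, -0.172, 0.006], [-0.172, -0.985, -0.008], [0.007, 0.007, -1.0]]
force: [3.9, -0.9, -15.2]
opening: 0.405
```

Call:
{"method": "send_rows", "body": {
  "motion": [
    [[0,0,-0.8],0],
    [[0,0,-0.8],0],
    [[0,0,-0.8],0],
    [[0,0,-0.8],0],
    [[0,0,-0.8],0]
  ]
}}

```text
time_s: 8.75
position: [0.5985, -0.1153, 0.1899]
tcp_rot: [[0.985, -0.172, 0.005], [-0.172, -0.985, -0.007], [0.006, 0.006, -1.0]]
force: [4.0, -0.8, -14.1]
opening: 0.416
```

Call:
{"method": "send_rows", "body": {
  "motion": [
    [[0,0,-0.8],0],
    [[0,0,-0.8],0],
    [[0,0,-0.8],0],
    [[0,0,-0.8],0],
    [[0,0,-0.8],0]
  ]
}}

```text
time_s: 9.17
position: [0.5985, -0.1153, 0.1899]
tcp_rot: [[0.985, -0.172, 0.005], [-0.172, -0.985, -0.007], [0.006, 0.006, -1.0]]
force: [5.0, -2.3, -14.3]
opening: 0.41
```

Call:
{"method": "send_rows", "body": {
  "motion": [
    [[0,0,-1.2],0],
    [[0,0,-1.2],0],
    [[0,0,-1.2],0],
    [[0,0,-1.2],0],
    [[0,0,-1.2],0]
  ]
}}

```text
time_s: 9.58
position: [0.5985, -0.1153, 0.19]
tcp_rot: [[0.985, -0.172, 0.003], [-0.172, -0.985, -0.006], [0.004, 0.005, -1.0]]
force: [4.9, -1.2, -17.1]
opening: 0.413
```

Call:
{"method": "send_rows", "body": {
  "motion": [
    [[0,0,-1.2],0],
    [[0,0,-1.2],0],
    [[0,0,-1.2],0],
    [[0,0,-1.2],0],
    [[0,0,-1.2],0]
  ]
}}

```text
time_s: 10.0
position: [0.5985, -0.1153, 0.1901]
tcp_rot: [[0.985, -0.172, 0.002], [-0.172, -0.985, -0.005], [0.003, 0.005, -1.0]]
force: [4.7, -1.3, -16.8]
opening: 0.412
```

Call:
{"method": "send_rows", "body": {
  "motion": [
    [[0,0,-1.7],0],
    [[0,0,-1.7],0],
    [[0,0,-1.7],0],
    [[0,0,-1.7],0],
    [[0,0,-1.7],0]
  ]
}}

```text
time_s: 10.42
position: [0.5985, -0.1153, 0.1918]
tcp_rot: [[0.985, -0.172, 0.001], [-0.172, -0.985, -0.004], [0.002, 0.004, -1.0]]
force: [5.4, -1.5, -18.0]
opening: 0.407
```

```bash
python3 - <<'E'
from h import *
ds=capture("side")
for c,d,b in(("side",ds,(250,80,420,230)),):
    i=d["image"][b[1]:b[3],b[0]:b[2]];cv2.imwrite(f"pics/d{c}.png",cv2.resize(i,None,fx=4,fy=4,interpolation=cv2.INTER_CUBIC))
print(bot.read_state())
E
```

```text
{'time_s': 10.4667, 'joint_positions': array([-21.28399195,  31.00527766,  86.259412  ,  -0.24874485,
        62.60368224, -11.26591909]), 'qvel': array([-0.08120278, -0.02926313,  0.02407608, -0.03590988,  0.01791999,
        0.07475151]), 'tau': array([ 1.52390194e-01, -5.27351296e+01, -1.78489673e+01, -3.52144532e-02,
        2.06621736e+00,  9.94400005e-02]), 'position': array([ 0.59847836, -0.11528273,  0.19186561]), 'tcp_rot': array([[ 9.85097159e-01, -1.71997185e-01,  7.45071772e-04],
       [-1.71992299e-01, -9.85088347e-01, -4.42689365e-03],
       [ 1.49537477e-03,  4.23277375e-03, -9.99989924e-01]]), 'force': array([  4.50255277,  -1.36362954, -16.98810157]), 'moment': array([-0.46903849, -1.37438081,  0.0544797 ]), 'opening': 0.4088843856353743}
```

View pics/dside.png

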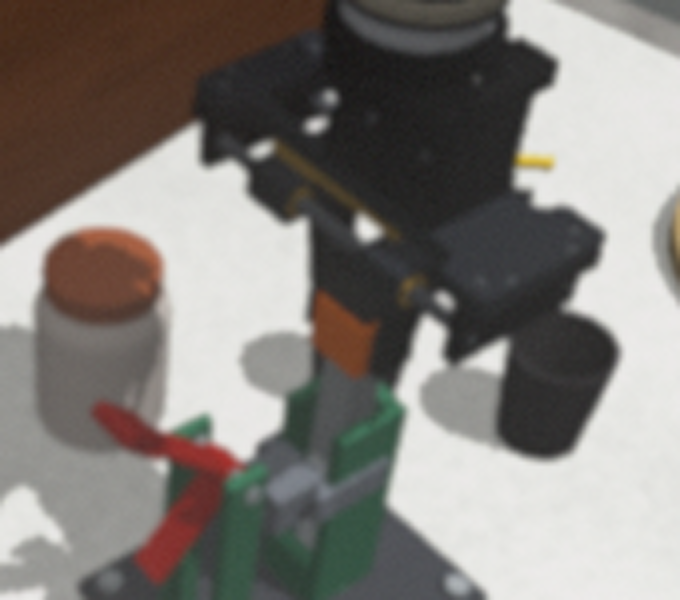

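Call:
{"method": "send_rows", "body": {
  "motion": [
    [[0,0,-1.7],0],
    [[0,0,-1.7],0],
    [[0,0,-1.7],0],
    [[0,0,-1.7],0],
    [[0,0,-1.7],0]
  ]
}}

```text
time_s: 10.88
position: [0.5984, -0.1152, 0.1923]
tcp_rot: [[0.985, -0.172, -0.001], [-0.172, -0.985, -0.003], [-0.0, 0.003, -1.0]]
force: [6.5, -1.4, -19.3]
opening: 0.415
```

Call:
{"method": "send_rows", "body": {
  "motion": [
    [[0,0,-2.2],0],
    [[0,0,-2.2],0],
    [[0,0,-2.2],0],
    [[0,0,-2.2],0],
    [[0,0,-2.2],0]
  ]
}}

```text
time_s: 11.3
position: [0.5985, -0.1152, 0.198]
tcp_rot: [[0.985, -0.172, -0.002], [-0.172, -0.985, -0.003], [-0.002, 0.003, -1.0]]
force: [2.3, -0.1, -7.0]
opening: 0.411
```

Call:
{"method": "send_rows", "body": {
  "motion": [
    [[0,0,-1.5],0],
    [[0,0,-1.5],0],
    [[0,0,-1.5],0],
    [[0,0,-1.5],0],
    [[0,0,-1.5],0]
  ]
}}

```text
time_s: 11.72
position: [0.5984, -0.1153, 0.202]
tcp_rot: [[0.985, -0.172, -0.002], [-0.172, -0.985, -0.003], [-0.001, 0.003, -1.0]]
force: [6.0, -1.3, -16.9]
opening: 0.416
```

Call:
{"method": "send_rows", "body": {
  "motion": [
    [[0,0,-1.7],0],
    [[0,0,-1.7],0],
    [[0,0,-1.7],0],
    [[0,0,-1.7],0],
    [[0,0,-1.7],0]
  ]
}}

```text
time_s: 12.13
position: [0.5985, -0.1153, 0.2034]
tcp_rot: [[0.985, -0.172, -0.003], [-0.172, -0.985, -0.002], [-0.003, 0.002, -1.0]]
force: [5.8, -1.7, -19.4]
opening: 0.409
```

Call:
{"method": "send_rows", "body": {
  "motion": [
    [[0,0,-2],0],
    [[0,0,-2],0],
    [[0,0,-2],0],
    [[0,0,-1.5],0],
    [[0,0,-1],0]
  ]
}}

```text
time_s: 12.55
position: [0.5984, -0.1152, 0.2105]
tcp_rot: [[0.985, -0.172, -0.003], [-0.172, -0.985, -0.002], [-0.003, 0.002, -1.0]]
force: [6.3, -1.4, -18.8]
opening: 0.411
```

Call:
{"method": "send_rows", "body": {
  "motion": [
    [[0,0,-1.7],0],
    [[0,0,-1.7],0],
    [[0,0,-1.7],0],
    [[0,0,-1.5],0],
    [[0,0,-1],0]
  ]
}}

```text
time_s: 12.97
position: [0.5985, -0.1152, 0.2118]
tcp_rot: [[0.985, -0.172, -0.004], [-0.172, -0.985, -0.001], [-0.003, 0.002, -1.0]]
force: [3.8, -0.6, -15.7]
opening: 0.41
```

Call:
{"method": "send_rows", "body": {
  "motion": [
    [[0,0,-2],0],
    [[0,0,-2],0],
    [[0,0,-2],0],
    [[0,0,-1.5],0],
    [[0,0,-1],0]
  ]
}}

```text
time_s: 13.38
position: [0.5985, -0.1152, 0.2158]
tcp_rot: [[0.985, -0.172, -0.005], [-0.172, -0.985, -0.0], [-0.005, 0.001, -1.0]]
force: [2.1, -0.6, -6.2]
opening: 0.413
```

Call:
{"method": "send_rows", "body": {
  "motion": [
    [[0,0,-1.5],0],
    [[0,0,-1.5],0],
    [[0,0,-1.2],0],
    [[0,0,-1.2],0],
    [[0,0,-1.2],0]
  ]
}}

```text
time_s: 13.8
position: [0.5984, -0.1152, 0.2211]
tcp_rot: [[0.985, -0.173, -0.004], [-0.173, -0.985, -0.001], [-0.004, 0.001, -1.0]]
force: [6.1, -1.5, -18.4]
opening: 0.412
```

```bash
python3 - <<'E'
from h import *
ds=capture("side")
for c,d,b in(("side",ds,(250,80,420,230)),):
    i=d["image"][b[1]:b[3],b[0]:b[2]];cv2.imwrite(f"pics/e{c}.png",cv2.resize(i,None,fx=4,fy=4,interpolation=cv2.INTER_CUBIC))
s=bot.read_state();print(s["position"],s["force"])
E
```

```text
[ 0.59841691 -0.11522129  0.22107245] [  4.9774288   -0.74397004 -16.13996846]
```

View pics/eside.png

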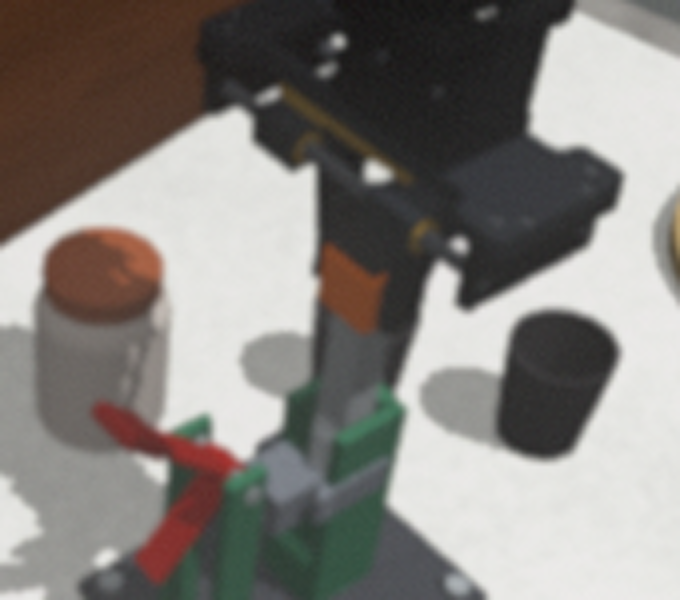

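Call:
{"method": "send_rows", "body": {
  "motion": [
    [[0,0,-1.7],0],
    [[0,0,-1.7],0],
    [[0,0,-1.7],0],
    [[0,0,-1.5],0],
    [[0,0,-1],0]
  ]
}}

```text
time_s: 14.27
position: [0.5984, -0.1152, 0.2213]
tcp_rot: [[0.985, -0.173, -0.006], [-0.173, -0.985, 0.001], [-0.006, 0.0, -1.0]]
force: [3.9, -0.3, -14.2]
opening: 0.41
```

Call:
{"method": "send_rows", "body": {
  "motion": [
    [[0,0,-2],0],
    [[0,0,-2],0],
    [[0,0,-2],0],
    [[0,0,-1.5],0],
    [[0,0,-1],0]
  ]
}}

```text
time_s: 14.68
position: [0.5984, -0.1152, 0.2253]
tcp_rot: [[0.985, -0.173, -0.007], [-0.173, -0.985, 0.002], [-0.007, -0.0, -1.0]]
force: [2.2, 0.1, -6.9]
opening: 0.415
```

Call:
{"method": "send_rows", "body": {
  "motion": [
    [[0,0,0.3],0],
    [[0,0,0.3],0],
    [[0,0,0.3],0],
    [[0,0,0.3],0],
    [[0,0,0.3],0]
  ]
}}

```text
time_s: 15.1
position: [0.5984, -0.1152, 0.2284]
tcp_rot: [[0.985, -0.173, -0.004], [-0.173, -0.985, 0.0], [-0.004, 0.001, -1.0]]
force: [3.2, -0.5, -6.5]
opening: 0.412
```

Call:
{"method": "send_rows", "body": {
  "motion": [
    [[0,0,0.6],0],
    [[0,0,0.6],0],
    [[0,0,0.6],0],
    [[0,0,0.6],0],
    [[0,0,0.6],0]
  ]
}}

```text
time_s: 15.52
position: [0.5985, -0.1152, 0.2265]
tcp_rot: [[0.985, -0.173, -0.004], [-0.173, -0.985, -0.0], [-0.004, 0.001, -1.0]]
force: [2.2, -0.5, -5.2]
opening: 0.412
```

Call:
{"method": "send_rows", "body": {
  "motion": [
    [[0,0,0.5],0],
    [[0,0,0.5],0],
    [[0,0,0.5],0],
    [[0,0,0.5],0],
    [[0,0,0.5],0]
  ]
}}

```text
time_s: 15.93
position: [0.5984, -0.1152, 0.2261]
tcp_rot: [[0.985, -0.173, -0.003], [-0.173, -0.985, -0.0], [-0.003, 0.001, -1.0]]
force: [1.4, -0.5, -0.5]
opening: 0.411
```

Call:
{"method": "send_rows", "body": {
  "motion": [
    [[0,0,0.4],0],
    [[0,0,0.4],0],
    [[0,0,0.4],0],
    [[0,0,0.4],0],
    [[0,0,0.4],0]
  ]
}}

```text
time_s: 16.35
position: [0.5985, -0.1152, 0.226]
tcp_rot: [[0.985, -0.172, -0.003], [-0.172, -0.985, -0.001], [-0.003, 0.001, -1.0]]
force: [1.6, -0.3, 2.5]
opening: 0.411
```

```bash
python3 - <<'E'
from h import *
ds=capture("side")
p=[.596,-.115,np.radians(-9.47)]
b=(250,80,420,230)
i=cv2.resize(ds["image"][b[1]:b[3],b[0]:b[2]],None,fx=4,fy=4,interpolation=cv2.INTER_CUBIC)
for L,col in((.046,(255,0,0)),(.056,(0,255,0)),(.066,(0,0,255))):
    q=(proj(ds,S2W(p,[(.018,.018,.165+L),(-.018,.018,.165+L),(-.018,-.018,.165+L)]))-[b[0],b[1]])*4
    cv2.polylines(i,[q.round().astype(int)],False,col,1)
cv2.imwrite("pics/f.png",i)
s=bot.read_state();print(s["position"],s["force"])
E
```

```text
[ 0.59847611 -0.11521304  0.2260715 ] [0.96752201 1.19178922 2.86564431]
```

View pics/f.png

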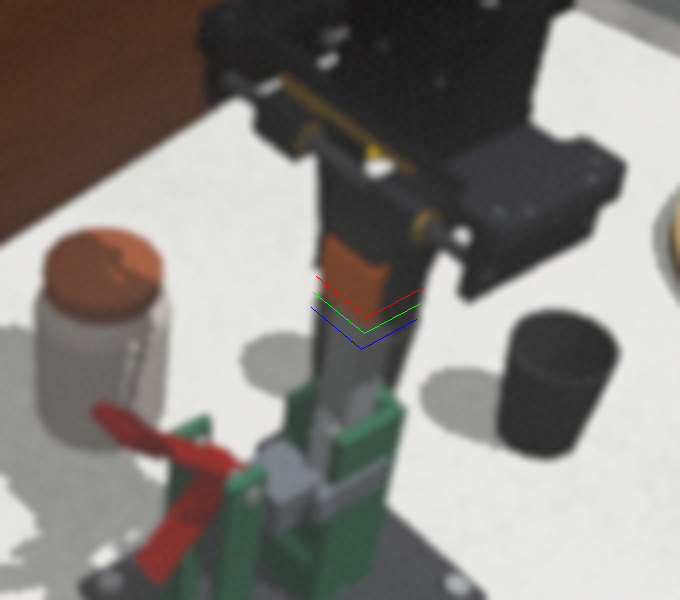

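```bash
python3 - <<'E'
from h import *
ds=capture("side")
p=[.596,-.115,np.radians(-9.47)]
for L in (0,.0216,.0509,.0558,.066):
    print(L,((proj(ds,S2W(p,[(-.018,.018,.165+L)]))-[250,80])*4).round(1))
ims=[]
for n,off in(("bside",20),("cside",20),("dside",0),("eside",0)):
    im=cv2.imread(f"pics/{n}.png");
    if off: im=cv2.copyMakeBorder(im,80,0,0,0,cv2.BORDER_CONSTANT)
    ims.append(im)
b=(250,80,420,230)
ims.append(cv2.resize(ds["image"][b[1]:b[3],b[0]:b[2]],None,fx=4,fy=4,interpolation=cv2.INTER_CUBIC))
cv2.imwrite("pics/cmp.png",np.hstack([m[200:480,300:450] for m in ims]))
for m in ims:
    h=m.astype(int);mask=((h[...,2]-h[...,0])>50)&(h[...,2]>90);mask[:, :300]=0;mask[:,420:]=0;mask[:180]=0;mask[450:]=0
    ys,xs=np.nonzero(mask)
    # per-col lower edge
    print([(c,ys[xs==c].max() if (xs==c).any() else None, ys[xs==c].min() if (xs==c).any() else None) for c in range(330,390,10)])
E
```

```text
0 [[348.4 416.5]]
0.0216 [[354.3 385.5]]
0.0509 [[362.8 341.2]]
0.0558 [[364.2 333.5]]
0.066 [[367.3 317.2]]
[(330, np.int64(391), np.int64(337)), (340, np.int64(400), np.int64(344)), (350, np.int64(405), np.int64(354)), (360, np.int64(400), np.int64(358)), (370, np.int64(395), np.int64(353)), (380, np.int64(390), np.int64(347))]
[(330, np.int64(391), np.int64(337)), (340, np.int64(400), np.int64(344)), (350, np.int64(405), np.int64(354)), (360, np.int64(393), np.int64(358)), (370, None, None), (380, None, None)]
[(330, np.int64(356), np.int64(298)), (340, np.int64(364), np.int64(307)), (350, np.int64(373), np.int64(315)), (360, np.int64(373), np.int64(323)), (370, np.int64(338), np.int64(326)), (380, None, None)]
[(330, np.int64(306), np.int64(246)), (340, np.int64(313), np.int64(253)), (350, np.int64(322), np.int64(261)), (360, np.int64(329), np.int64(269)), (370, np.int64(327), np.int64(277)), (380, np.int64(287), np.int64(276))]
[(330, np.int64(297), np.int64(238)), (340, np.int64(304), np.int64(243)), (350, np.int64(312), np.int64(251)), (360, np.int64(320), np.int64(259)), (370, np.int64(321), np.int64(266)), (380, np.int64(283), np.int64(268))]
```

View pics/cmp.png

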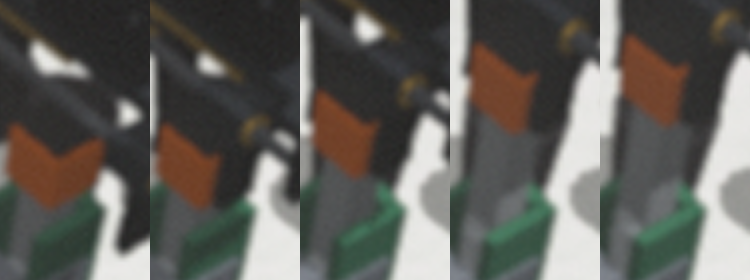

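Call:
{"method": "send_rows", "body": {
  "motion": [
    [[0,0,0],0],
    [[0,0,0],0],
    [[0,0,0],0],
    [[0,0,0],0],
    [[0,0,0],0]
  ],
  "gripper": 0
}}

```text
time_s: 16.87
position: [0.5965, -0.1146, 0.2245]
tcp_rot: [[0.985, -0.174, -0.007], [-0.174, -0.985, 0.001], [-0.007, 0.0, -1.0]]
force: [-0.6, 0.2, 0.1]
opening: 0.702
```

Call:
{"method": "send_rows", "body": {
  "motion": [
    [[0,0,0],0],
    [[0,0,0],0],
    [[0,0,0],0],
    [[0,0,0],0],
    [[0,0,0],0]
  ]
}}

```text
time_s: 17.28
position: [0.596, -0.1144, 0.2239]
tcp_rot: [[0.985, -0.174, -0.008], [-0.174, -0.985, 0.002], [-0.009, -0.0, -1.0]]
force: [0.5, -0.5, -0.2]
opening: 0.987
```

Call:
{"method": "send_rows", "body": {
  "motion": [
    [[0,0,-5],0],
    [[0,0,-15],0],
    [[0,0,-20],0],
    [[0,0,-20],0],
    [[0,0,-15],0]
  ]
}}

```text
time_s: 17.7
position: [0.594, -0.1136, 0.2979]
tcp_rot: [[0.985, -0.174, -0.019], [-0.174, -0.985, 0.006], [-0.02, -0.003, -1.0]]
force: [0.2, -0.1, -0.3]
opening: 0.996
```

```bash
python3 - <<'E'
from h import *
dt=capture("top");ds=capture("side")
p=[.596,-.115,np.radians(-9.47)]
b=(250,80,420,230)
i=cv2.resize(ds["image"][b[1]:b[3],b[0]:b[2]],None,fx=4,fy=4,interpolation=cv2.INTER_CUBIC)
for a in(37,41.5,46):
  a=np.radians(a)
  q=(proj(ds,S2W(p,[(x,.085+r*np.cos(a)-.003*np.sin(a),.155+r*np.sin(a)+.003*np.cos(a)) for x,r in((-.012,0),(-.012,.097),(.012,.097),(.012,0))]))-b[:2])*4
  cv2.polylines(i,[q.round().astype(int)],True,(0,255,255),1)
cv2.imwrite("pics/g.png",i)
for c in("top","side"):print(c,[(r["xy"],r["p"]) for r in place_of(c,"keeper_press")])
s=bot.read_state();print(s["position"],s["force"])
E
```

```text
top [([305.1, 207.2], 0.68)]
side [([294.1, 188.5], 0.84), ([385.1, 174.2], 0.4)]
[ 0.59354145 -0.11347574  0.29615465] [ 0.02344749  0.62266352 -0.60432853]
```

View pics/g.png

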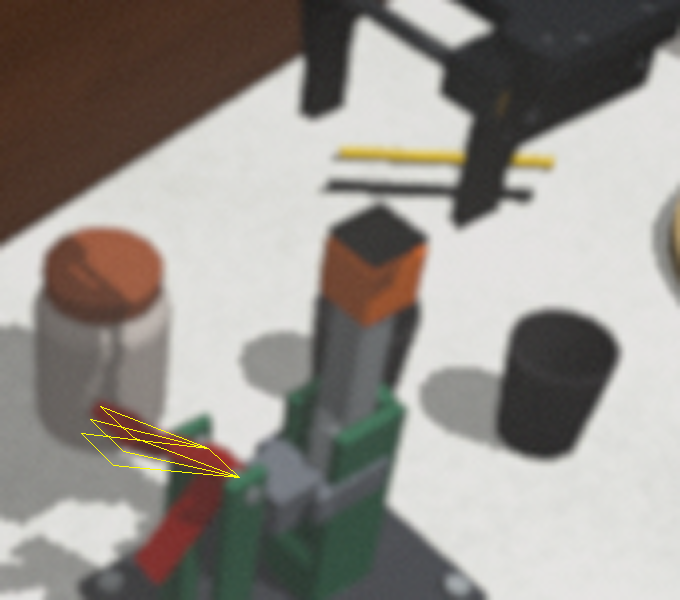

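```bash
python3 - <<'E'
from h import *
p=[.596,-.115,np.radians(-9.47)]
print(S2W(p,[[0,.118,.25],[0,.138,.158]]))
plan(S2W(p,[[0,.118,.29]])[0],n=5)
E
```

```text
[[0.61541468 0.00139188 0.25      ]
 [0.6187053  0.02111932 0.158     ]]
pos [ 593.5 -113.5  296.2] F [ 0.02  0.62 -0.6 ] t 17.9
[[[0.3, -23.4, 1.3], np.float64(-0.002)], [[0.4, -23.4, 1.3], np.float64(-0.002)], [[0.4, -23.4, 1.3], np.float64(-0.002)], [[0.5, -23.4, 1.3], np.float64(-0.002)], [[0.5, -23.4, 1.3], np.float64(-0.002)]]
```

Call:
{"method": "send_rows", "body": {
  "motion": [
    [[0.3,-23,0],0],
    [[0.3,-23,0],0],
    [[0.4,-23,0],0],
    [[0.4,-22,0],0],
    [[0.5,-15,0],0]
  ],
  "gripper": 1
}}

```text
time_s: 18.32
position: [0.6102, -0.0094, 0.2881]
tcp_rot: [[0.983, -0.182, -0.034], [-0.182, -0.983, 0.008], [-0.035, -0.002, -0.999]]
force: [-0.6, 0.2, -0.2]
opening: 0.707
```

Call:
{"method": "send_rows", "body": {
  "motion": [
    [[0,0,0],0],
    [[0,0,5],0],
    [[0,0,10],0],
    [[0,0,10],0],
    [[0,0,5],0]
  ]
}}

```text
time_s: 18.73
position: [0.6064, -0.0077, 0.251]
tcp_rot: [[0.983, -0.179, -0.042], [-0.179, -0.984, 0.009], [-0.043, -0.001, -0.999]]
force: [-0.0, -0.5, -0.6]
opening: 0.327
```

```bash
python3 - <<'E'
from h import *
p=[.596,-.115,np.radians(-9.47)]
plan(S2W(p,[[0,.118,.23]])[0],n=5)
print(bot.read_state()["opening"])
E
```

```text
pos [606.4  -7.7 251. ] F [-0.   -0.47 -0.56] t 18.73
[[[1.6, -2.1, 4.1], np.float64(-0.0029)], [[1.6, -2.1, 4.1], np.float64(-0.0029)], [[1.6, -2.1, 4.1], np.float64(-0.0029)], [[1.6, -2.1, 4.1], np.float64(-0.0029)], [[1.7, -2.1, 4.1], np.float64(-0.0029)]]
0.3270119886797859
```

Call:
{"method": "send_rows", "body": {
  "motion": [
    [[2,-2.5,3],0],
    [[2,-2.5,4],0],
    [[2,-2.5,4],0],
    [[1.5,-2,3],0],
    [[1,-1,2],0]
  ]
}}

```text
time_s: 19.15
position: [0.6152, -0.001, 0.23]
tcp_rot: [[0.982, -0.184, -0.047], [-0.183, -0.983, 0.01], [-0.048, -0.001, -0.999]]
force: [0.0, 0.8, -0.0]
opening: 0.015
```

```bash
python3 - <<'E'
from h import *
p=[.596,-.115,np.radians(-9.47)]
plan(S2W(p,[[0,.118,.21]])[0],n=5)
print(bot.read_state()["opening"])
dt=capture("top");ds=capture("side")
b=(230,80,400,230)
i=cv2.resize(ds["image"][b[1]:b[3],b[0]:b[2]],None,fx=4,fy=4,interpolation=cv2.INTER_CUBIC)
cv2.imwrite("pics/i.png",i)
b=(240,140,400,270)
i=cv2.resize(dt["image"][b[1]:b[3],b[0]:b[2]],None,fx=4,fy=4,interpolation=cv2.INTER_CUBIC)
cv2.imwrite("pics/j.png",i)
E
```

```text
pos [615.2  -1.  230. ] F [ 0.03  0.77 -0.02] t 19.15
[[[0.1, -0.5, 4.0], np.float64(-0.0039)], [[0.1, -0.5, 4.0], np.float64(-0.0039)], [[0.1, -0.5, 4.0], np.float64(-0.0039)], [[0.1, -0.5, 4.0], np.float64(-0.0039)], [[0.1, -0.5, 4.0], np.float64(-0.0039)]]
0.015108320299772195
```

View pics/i.png

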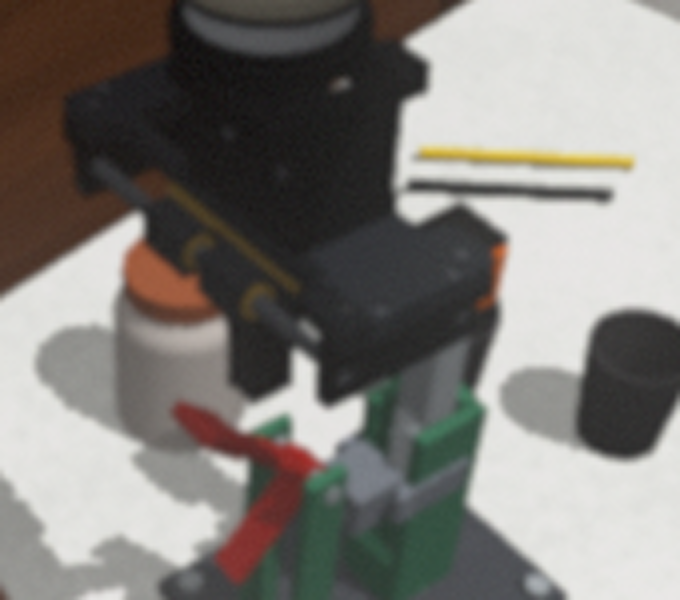

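View pics/j.png

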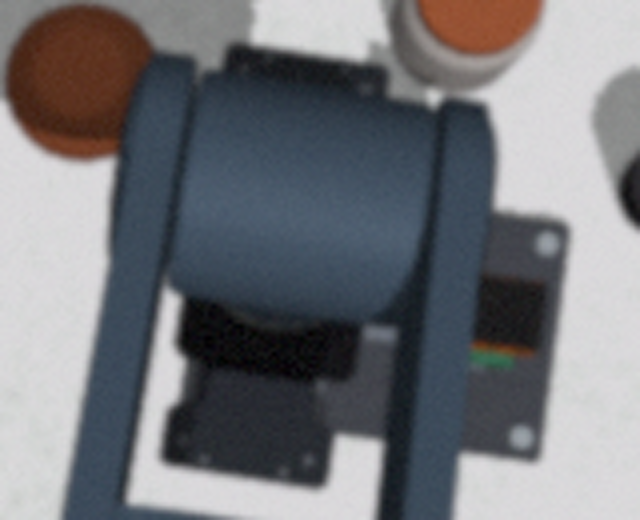

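Call:
{"method": "send_rows", "body": {
  "motion": [
    [[0.2,-0.5,4],0],
    [[0.2,-0.5,4],0],
    [[0.2,-0.5,4],0],
    [[0.2,-0.5,4],0],
    [[0.2,-0.5,3],0]
  ]
}}

```text
time_s: 19.67
position: [0.6168, 0.0017, 0.2113]
tcp_rot: [[0.982, -0.183, -0.043], [-0.183, -0.983, 0.009], [-0.044, -0.001, -0.999]]
force: [-0.7, -0.3, -0.5]
opening: 0.007
```

Call:
{"method": "send_rows", "body": {
  "motion": [
    [[0.1,-0.3,2],0],
    [[0.1,-0.3,2],0],
    [[0.1,-0.3,2],0],
    [[0.1,-0.3,2],0],
    [[0.1,-0.3,2],0]
  ]
}}

```text
time_s: 20.08
position: [0.6175, 0.0022, 0.2012]
tcp_rot: [[0.982, -0.182, -0.042], [-0.182, -0.983, 0.006], [-0.042, 0.002, -0.999]]
force: [-0.5, -1.1, 0.9]
opening: 0.009
```

Call:
{"method": "send_rows", "body": {
  "motion": [
    [[-0.2,-0.8,2],0],
    [[-0.2,-0.8,2],0],
    [[-0.2,-0.8,2],0],
    [[-0.2,-0.8,2],0],
    [[-0.2,-0.8,2],0]
  ]
}}

```text
time_s: 20.5
position: [0.6183, 0.007, 0.1916]
tcp_rot: [[0.982, -0.183, -0.038], [-0.183, -0.983, 0.007], [-0.039, -0.0, -0.999]]
force: [0.6, 0.5, 2.8]
opening: 0.011
```

Call:
{"method": "send_rows", "body": {
  "motion": [
    [[0,-0.8,2],0],
    [[0,-0.8,2],0],
    [[0,-0.8,2],0],
    [[0,-0.8,2],0],
    [[0,-0.8,2],0]
  ]
}}

```text
time_s: 20.92
position: [0.6193, 0.0127, 0.181]
tcp_rot: [[0.982, -0.183, -0.036], [-0.183, -0.983, 0.009], [-0.037, -0.002, -0.999]]
force: [0.9, 0.4, 3.1]
opening: 0.003
```

Call:
{"method": "send_rows", "body": {
  "motion": [
    [[-0.4,-0.7,1.8],0],
    [[-0.4,-0.7,1.8],0],
    [[-0.4,-0.7,1.8],0],
    [[-0.4,-0.7,1.8],0],
    [[-0.4,-0.7,1.5],0]
  ]
}}

```text
time_s: 21.33
position: [0.6196, 0.0162, 0.1716]
tcp_rot: [[0.983, -0.183, -0.031], [-0.183, -0.983, 0.007], [-0.032, -0.002, -0.999]]
force: [1.5, 0.0, 3.4]
opening: 0.003
```

Call:
{"method": "send_rows", "body": {
  "motion": [
    [[-0.2,-0.5,1],0],
    [[-0.2,-0.5,1],0],
    [[-0.2,-0.5,1],0],
    [[-0.2,-0.5,1],0],
    [[-0.2,-0.5,1],0]
  ]
}}

```text
time_s: 21.75
position: [0.6194, 0.0178, 0.166]
tcp_rot: [[0.983, -0.183, -0.03], [-0.183, -0.983, 0.005], [-0.031, 0.0, -1.0]]
force: [0.9, -0.2, 2.4]
opening: 0.004
```

```bash
python3 - <<'E'
from h import *
s=bot.read_state();print(s["position"],s["force"])
dt=capture("top");ds=capture("side")
b=(230,80,400,230)
i=cv2.resize(ds["image"][b[1]:b[3],b[0]:b[2]],None,fx=4,fy=4,interpolation=cv2.INTER_CUBIC)
cv2.imwrite("pics/k.png",i)
E
```

```text
[0.61938769 0.01782638 0.16595137] [ 0.89785514 -0.15599862  2.41185796]
```

View pics/k.png

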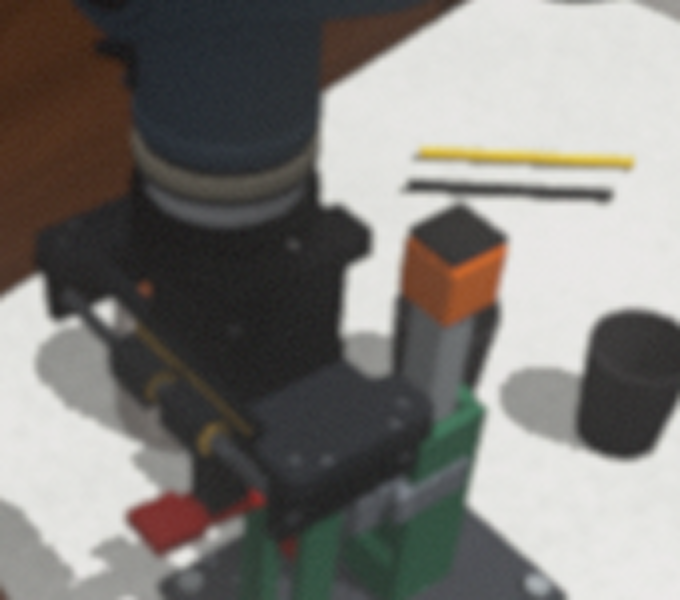

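Call:
{"method": "send_rows", "body": {
  "motion": [
    [[-0.2,-0.3,0.8],0],
    [[-0.2,-0.3,0.8],0],
    [[-0.2,-0.3,0.8],0],
    [[-0.2,-0.3,0.8],0],
    [[-0.2,-0.3,0.8],0]
  ]
}}

```text
time_s: 22.27
position: [0.618, 0.0196, 0.1616]
tcp_rot: [[0.983, -0.183, -0.032], [-0.183, -0.983, 0.005], [-0.032, 0.001, -0.999]]
force: [1.0, -1.1, 1.9]
opening: 0.008
```

Call:
{"method": "send_rows", "body": {
  "motion": [
    [[-0.1,0,0.5],0],
    [[-0.1,0,0.5],0],
    [[-0.1,0,0.5],0],
    [[-0.1,0,0.5],0],
    [[-0.1,0,0.5],0]
  ]
}}

```text
time_s: 22.68
position: [0.6177, 0.02, 0.159]
tcp_rot: [[0.983, -0.183, -0.031], [-0.183, -0.983, 0.005], [-0.031, 0.0, -1.0]]
force: [1.7, 0.1, 1.8]
opening: 0.002
```

Call:
{"method": "send_rows", "body": {
  "motion": [
    [[0,0,0.4],0],
    [[0,0,0.4],0],
    [[0,0,0.4],0],
    [[0,0,0.4],0],
    [[0,0,0.4],0]
  ]
}}

```text
time_s: 23.1
position: [0.6177, 0.02, 0.1585]
tcp_rot: [[0.983, -0.183, -0.03], [-0.183, -0.983, 0.005], [-0.03, 0.0, -1.0]]
force: [0.7, -1.9, 5.1]
opening: 0.003
```

Call:
{"method": "send_rows", "body": {
  "motion": [
    [[0,0,0.5],0],
    [[0,0,0.5],0],
    [[0,0,0.5],0],
    [[0,0,0.5],0],
    [[0,0,0.5],0]
  ]
}}

```text
time_s: 23.52
position: [0.6177, 0.02, 0.1585]
tcp_rot: [[0.983, -0.182, -0.029], [-0.182, -0.983, 0.005], [-0.029, 0.001, -1.0]]
force: [0.5, -0.4, 5.4]
opening: 0.008
```

Call:
{"method": "send_rows", "body": {
  "motion": [
    [[0,0,0.8],0],
    [[0,0,0.8],0],
    [[0,0,0.8],0],
    [[0,0,0.5],0],
    [[0,0,0.5],0]
  ]
}}

```text
time_s: 23.93
position: [0.6177, 0.0201, 0.1584]
tcp_rot: [[0.983, -0.182, -0.027], [-0.182, -0.983, 0.004], [-0.027, 0.001, -1.0]]
force: [1.2, -1.0, 6.5]
opening: 0.008
```

At its stop. Retreat upward.

Call:
{"method": "send_rows", "body": {
  "motion": [
    [[0,0,-3],0],
    [[0,0,-10],0],
    [[0,0,-20],0],
    [[0,0,-25],0],
    [[0,0,-25],0]
  ]
}}

```text
time_s: 24.35
position: [0.6113, 0.0219, 0.2352]
tcp_rot: [[0.982, -0.182, -0.055], [-0.182, -0.983, 0.01], [-0.056, -0.0, -0.998]]
force: [0.8, -0.0, 0.4]
opening: 0.005
```

Call:
{"method": "send_rows", "body": {
  "motion": [
    [[0,0,-25],0],
    [[0,0,-25],0],
    [[0,0,-20],0],
    [[0,-15,0],0],
    [[0,-25,0],0]
  ]
}}

```text
time_s: 24.77
position: [0.6212, 0.0593, 0.3132]
tcp_rot: [[0.981, -0.187, -0.055], [-0.187, -0.982, 0.011], [-0.056, -0.0, -0.998]]
force: [-0.5, -0.5, -0.1]
opening: 0.003
```

Call:
{"method": "send_rows", "body": {
  "motion": [
    [[0,-30,0],0],
    [[0,-30,0],0],
    [[0,-30,0],0],
    [[0,-20,0],0],
    [[0,0,0],0]
  ]
}}

```text
time_s: 25.18
position: [0.6381, 0.1799, 0.3088]
tcp_rot: [[0.98, -0.186, -0.066], [-0.185, -0.983, 0.016], [-0.068, -0.004, -0.998]]
force: [-0.4, 0.6, -0.2]
opening: 0.003
```

```bash
python3 - <<'E'
from h import *
s=bot.read_state();print(s["position"],s["force"])
dt=capture("top");ds=capture("side")
p=[.596,-.115,np.radians(-9.47)]
b=(200,100,400,250)
i=cv2.resize(ds["image"][b[1]:b[3],b[0]:b[2]],None,fx=4,fy=4,interpolation=cv2.INTER_CUBIC)
q=(proj(ds,S2W(p,[(x,y,.158) for x,y in((-.012,.085),(-.012,.182),(.012,.182),(.012,.085))]))-b[:2])*4
cv2.polylines(i,[q.round().astype(int)],True,(0,255,255),1)
cv2.imwrite("pics/m.png",i)
cv2.imwrite("pics/n.png",dt["image"])
E
```

```text
[0.63811717 0.17993878 0.30877331] [-0.44311454  0.63121797 -0.17605602]
```

View pics/m.png

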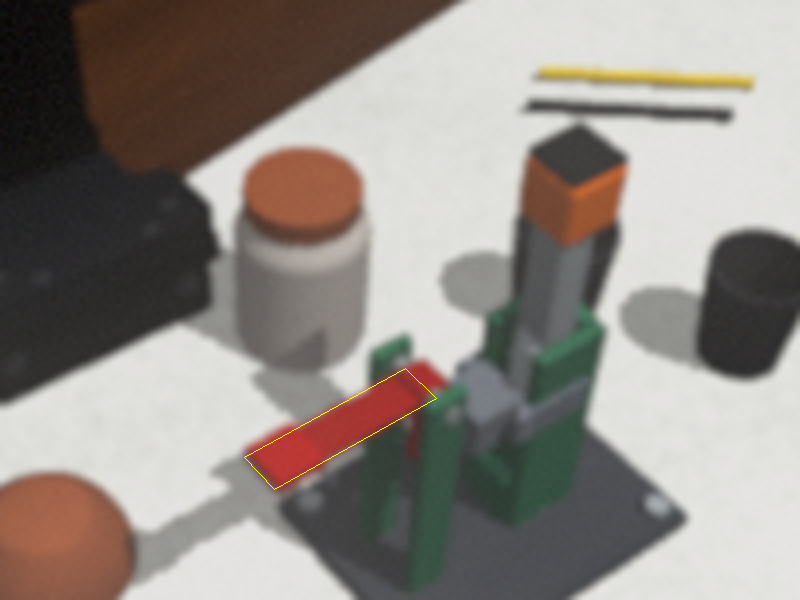

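View pics/n.png

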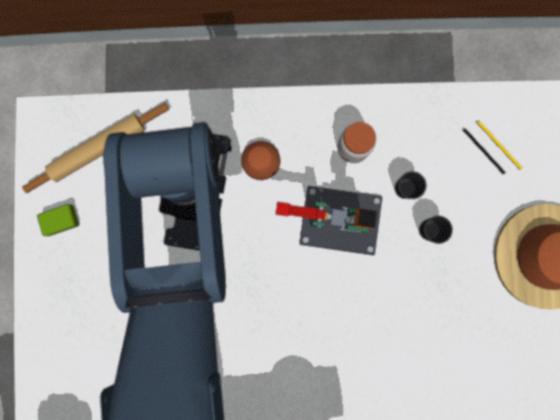

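```bash
python3 - <<'E'
from h import *
ds=capture("side");b=(250,80,420,230)
now=cv2.resize(ds["image"][b[1]:b[3],b[0]:b[2]],None,fx=4,fy=4,interpolation=cv2.INTER_CUBIC)
for m in (cv2.imread("pics/f.png"),cv2.imread("pics/g.png"),now):
    h=m.astype(int);mask=((h[...,2]-h[...,0])>50)&(h[...,2]>90);mask[:180]=0;mask[450:]=0
    r=[]
    for c in range(330,425,10):
        y=np.nonzero(mask[:,c])[0];r.append(int(y.max()) if len(y) else None)
    print(r)
E
```

```text
[297, 304, 312, 320, 320, 310, 305, 299, 294, 289]
[296, 302, 311, 321, 324, 319, 313, 309, 304, 274]
[295, 302, 311, 320, 324, 319, 313, 309, 304, 274]
```

Head unchanged since release; lever level; bystanders in place. Handing in.

```bash
python3 - <<'E'
from rig import bot
print(bot.hand_in())
E
```

```text
the job is handed in; nothing more can be done
None
```

The head is set on the fourth notch, the keeper lever is pressed down to its stop, and the job is handed in after about 25 s of the 72 s allowed.

- **Lift:** I gripped the orange head across the stand's x direction and raised it past four clicks. Each showed as the force rising to about 18–20 N and then dropping to about 6–7 N.
- **Lowering:** I let it down at up to about 5 mm/s until the pawl took the weight at about 56 mm of lift, then opened the gripper. The side picture agrees with that height within about 1 mm, and the head did not slip in the fingers.
- **Keeper:** With closed fingers the lever moved at 2–3.5 N. It stopped with its upper face at about 158 mm and stayed there with about 6.5 N on it, so I pushed no harder. The picture shows it level.
- **Last checks:** The head's height was the same after the release and after the pressing. The jar, the dome and both cups show no visible shift from the first picture. The arm is clear of everything.

- **Height mismatch:** The last two force drops were read about 0.2–0.7 mm below where I would place those notches from the resting height. I put this down to readings lagging while the arm jumped. The 10 mm spacing still gives exactly four clicks.
- **Overshoot:** Just after the fourth click the arm coasted up another 3 mm. The force at the end of that move showed no fifth-tooth resistance, and the resting height rules out a fifth click.

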